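# Weigh a hanger bracket on a spring scale and mark the reading

## Task

Hang the dark steel bracket by its window on the hook of the spring scale, letting it down slowly and letting go only once the spring carries its whole weight, so that the hook neither jerks nor springs back. When it hangs free and at rest, slide the blue marker down until its line is level with the red pointer, then let go of it, leaving the bracket hanging and the other things on the table alone.

Things in the scene. Friction and masses are not known exactly. Their poses are not given: they have to be found in the camera images.
- scale: Spring scale fixed to the table: grey foot 12 mm thick, upright aluminium column 26 mm thick, 334 mm high, white plate with 5 mm graduations. Origin on the table under the column's axis, z up; the hook's bar points from the column to its -x; the marker's rail stands 110 mm from the column to its +y. Plate and rail lie in the plane x = 0; the foot reaches to x = -210 mm under the hook.
- hook_slide (a joint): Travel of the scale's hook and red pointer in m: 0 unloaded, positive = pulled down, end stop at 0.108. The spring gives way 12.5 mm for each newton (80 N/m), little damped. Delicate: it must not move faster than 0.07 m/s up or down, be pulled past 0.104, or take more than 15 N.
- hook_seat (a point): Centre of the hook's bar at the middle of its seat, 150 mm from the column's axis, 250 mm above the table unloaded; moves with the hook; axes as the scale's. Round steel bar, 8 mm, along the scale's x: level seat 22 mm long; at both ends the bar rises 16 mm over 12 mm, in front to the free end (its top 20 mm above this point, 27 mm before it), behind to the level bar to the column.
- pointer (a point): Tip of the red pointer of the hook's slide, in front of the white plate, 66 mm from the column's axis toward the scale's +y; moves with the hook.
- marker_slide (a joint): Travel of the blue marker in m: 0 at the top, positive = slid down, up to 0.108. It stays where it is left (about 2.5 N of friction). Equal values of marker_slide and hook_slide mean that line and pointer are level.
- marker_line (a point): Tip of the blue marker's line (a thin bar), beside the red pointer's tip; level with the pointer when both have the same height.
- marker_grip (a point): Where to pinch the blue marker from above to slide it straight down or up: an upright 14 x 14 mm post, its top 11 mm above this point; a 12 mm wide arm along the scale's x carries it, the arm's top 23 mm below this point. The post stands 92 mm in front of the plate (scale's -x) and 110 mm to the scale's +y of the hook's bar.
- bracket: Dark steel bracket, 0.25 to 0.75 kg (varies), standing on its flange, 50 x 70 x 12 mm. Origin: centre of the underside, z up. Upright web 10 mm thick (x), 44 mm wide (y), up to 156 mm. A window through the web along x: 26 mm wide, from 51 mm height to a pointed roof at 99 mm on the centre line (91 mm at its sides). The same turned half round.
- bracket_eye (a point): Point of the bracket, on its axis 94.5 mm above its underside, just under the window's roof, where the centre of the hook's bar comes to lie when it hangs. Axes as the bracket's.
- bracket_tab (a point): Centre of the solid top of the web, 130 mm above the bracket's underside, where it can be gripped from above across its 44 mm width (y); solid from 101 to 156 mm height.
- mug: White mug, bystander, 92 mm wide, 95 mm high; origin at the centre of its underside.
- clear_cup: Clear plastic cup, bystander, 76 mm wide, 101 mm high; origin at the centre of its underside.
- tape_yellow: Yellow and red tape roll, bystander, 73 mm wide, 37 mm high; origin at the centre of its underside.
- scraper: Flat blue half-moon scraper, bystander, 55 x 140 x 4 mm; origin at the centre of its underside.
- tape_measure: Yellow tape measure, bystander, 39 x 80 x 62 mm; origin at the centre of its underside.
There are look-alikes about, which are no part of the job. What is shaped like the bracket but turquoise is not meant.

How it is judged:
On the way:
1. the bracket hangs on the hook, let go, upright and at rest, with the marker still where it was (contact force between bracket and scale above 1.2 N and contact force between the fingers and bracket below 0.1 N and distance between bracket_eye and hook_seat below 0.02 m and angle between bracket's own z axis and vertical below 0.2 rad and value of joint hook_slide above 0.02 m and velocity of joint hook_slide between -0.01 and 0.01 m/s and linear speed of bracket below 0.02 m/s and angular speed of bracket below 0.3 rad/s and distance of marker_line from where it was at the start of the episode below 0.006 m), for 0.5 s.
At the end, for the whole second after the job is handed in: The bracket hangs by its window in the hook's seat (within 20 mm, tilt under 0.2 rad), hook down over 20 mm, let go and at rest (hook under 0.01 m/s, bracket under 0.02 m/s and 0.3 rad/s); the marker, at rest, has its line within 5 mm of the red pointer's height (contact force between bracket and scale above 1.2 N and contact force between the fingers and bracket below 0.1 N and distance between bracket_eye and hook_seat below 0.02 m and angle between bracket's own z axis and vertical below 0.2 rad and value of joint hook_slide above 0.02 m and velocity of joint hook_slide between -0.01 and 0.01 m/s and linear speed of bracket below 0.02 m/s and angular speed of bracket below 0.3 rad/s and z of marker_line in the frame of pointer between -0.005 and 0.005 m and velocity of joint marker_slide between -0.005 and 0.005 m/s); the robot touches nothing.
It fails at once if the scale's hook jerks or springs back (faster than 0.07 m/s) (velocity of joint hook_slide above 0.07 m/s or velocity of joint hook_slide below -0.07 m/s).
It fails at once if the scale is overloaded (hook pulled down past 104 mm, or more than 15 N between bracket and scale) (value of joint hook_slide above 0.104 m or contact force between bracket and scale above 15 N).
It fails at once if the mug, cup, tape roll, scraper or tape measure is moved by more than 30 mm (distance of any of mug, clear_cup, tape_yellow, scraper, tape_measure from where it was at the start of the episode above 0.03 m).
It also fails if it takes over 61 s, if anything falls off the work surface, if the arm or the gripper's body presses on something with over 40 N, if the wrist force passes 120 N, or if a joint passes its speed limit or range.

## Robot

A 7-joint arm with a two-finger parallel gripper is mounted at the origin on a cart in front of the work surface, level with it; the furniture and walls round the work are solid. World frame = base frame: x ahead of the robot, y to its left, z up, the work surface at z = 0. Lengths are in m, angles in rad, forces in N, time in s.
With the tool pointing down it reaches from about 0.35 to 0.9 m from the base axis. Payload 8.1 kg.
Tool frame: the origin (TCP) lies at the very end of the fingers, on their centre line; the grasp point (between the pads) lies grip_point_offset behind it (grip_point_offset is the distance from the TCP to the grasp point, in m); z points along the fingers, y is the direction in which the jaws open and shut (so a half turn about z gives the same grasp; the last joint's range is limited). The gripper opens to 92 mm and grips with 3 to 60 N. Pads are 19 mm wide; open, the fingers measure 130 mm over their backs; the gripper's body (75 mm by 190 mm) begins 47 mm behind the grasp point.
Start: joints at [-1.432, 0.434, 0.025, 1.573, -0.012, 1.134, -0.075], TCP at [0.15, 0.607, 0.227] pointing down, gripper open.
Joint ranges: [-2.62, 2.62], [-0.44, 2.09], [-1.27, 1.32], [0.08, 2.57], [-1.32, 4.46], [0.12, 2], [-2.74, 2.74]. Speed limits (rad/s): [2.22, 2.22, 3.01, 3.01, 3.14, 3.14, 3.14].

## Interface

Orientations are given as a rotation vector (axis times angle).
In Python, from cell import * gives the robot as it stands.
- The arm moves only by the tool drive_tool, never from a script. Its argument "increments" is a list of rows, each an object of numbers: "grip": the gripper's target within -1 to 1 (shut at 1, half-way at 0, fully open at -1); "tx", "ty", "tz": the shift along the world's x, y, z normalised to -1 to 1, where 1 is 400 mm; "turn": the turn about the world's z normalised to -1 to 1, where 1 is 60 degrees. In form: [{"grip": .., "tx": .., "ty": .., "tz": .., "turn": ..}, ...]. A call has 1 to 20 rows; each row is the pose to reach, as a shift and turn from the pose measured when the call began; what a row does not reach only later rows make up. A row lasts 1/10 s, in which the tool goes at most 50 mm and 8.59 degrees, less where a joint would pass 70% of its speed; a pose out of reach is approached as far as the arm can. A call with a number of a shift or a turn outside -1 to 1 is refused whole. A call with a gripper value outside its range is refused whole. The fingers move at their own pace and stop on an object; "newtons" is the grip in N (left out, the last holds). Time passes only in rows, so rows that repeat a pose let the fingers close. It gives the time, the measured TCP pose, the force and the opening at its end, in the units of the state.
- observe(): the state, without advancing time (a new reading comes with each control period).
- get_image(name): name is "side" or "top"; returns the picture (384x512x3 uint8, red, green, blue); there is no depth.
- camera_info(name): a dict with "fx", "fy", "cx", "cy" (pixels), "eye" and "rotation" of the camera in the world. Camera axes: x right, y down, z forward; pixel columns grow to the right and rows downward; lengths in m; the calibration is good to about 2 mm. A picture is of the moment at which its call begins. camera_info takes no time and is no camera call.
- sign_off(): hands the job in, once; it reports no verdict.
The state is a dict: "clock": time; "joints": joint angles; "dq": joint speeds; "joint_efforts": joint torques, N m; "position": TCP position; "ee_rot": TCP orientation; "force": force on the tool from outside, world axes, zero at the start; "ft_torque": the same for the moment, N m; "width": opening from 0.0 (shut) to 1.0 (fully open).
Only numpy, scipy, OpenCV 4.12 (cv2) and the standard library are available. Lean on these libraries where they do the work, as an engineer would, in place of code of your own. Each camera call takes 0.05 s, during which the arm holds its last target. There are 200 camera calls.

## Working session

There is one attempt and no reset: what is moved stays moved. The work goes in short steps, Python scripts to look and compute and a tool call to move; the robot and the scene stay as the last step left them, time stands still between calls to the robot, and variables do not carry over. Pictures are saved under pics/ and viewed, about 8 in all and at most 12, crops included, and the job is handed in when it is done.

Besides the shell and the picture viewer there is one more tool, called after ">>>" by a JSON object that holds its "name" and its "arguments", one argument or row to a line. drive_tool: Moves the arm, as the interface text tells. Its arguments: {"type":"object","properties":{"increments":{"type":"array","items":{"type":"object","properties":{"grip":{"type":"number"},"tx":{"type":"number"},"ty":{"type":"number"},"tz":{"type":"number"},"turn":{"type":"number"}}}},"newtons":{"type":"number"}},"required":["increments"]}

```bash
mkdir -p pics; ls
python3 - <<'E'
from cell import *
import cv2
for n in("side","top"):
    im=get_image(n); cv2.imwrite(f"pics/{n}0.png",im[:,:,::-1]); 
    c=camera_info(n); print(n,c)
o=observe(); print(o)
try: print(grip_point_offset)
except Exception as e: print(e)
a=[cv2.imread(f"pics/{n}0.png") for n in("side","top")]
E
```

```text
pics
side {'fx': 480.29237014434887, 'fy': 480.29237014434887, 'cx': 257.2684053278713, 'cy': 188.72389853278978, 'eye': array([0.26967313, 1.24425573, 1.21046998]), 'rotation': array([-0.2562118 ,  2.73026755, -1.30765831])}
top {'fx': 400.2455763991099, 'fy': 400.2455763991099, 'cx': 260.536238021175, 'cy': 190.3650278211606, 'eye': array([ 0.31210101, -0.01811236,  1.43979253]), 'rotation': array([-2.10806994,  2.15452749, -0.2059178 ])}
{'clock': 0.1, 'joints': array([-1.43159552,  0.43515387,  0.02498243,  1.5740161 , -0.01164033,
        1.13400986, -0.07508642]), 'dq': array([ 0.00028366, -0.00157576, -0.00102808, -0.00290086, -0.0005568 ,
        0.00101568,  0.00125539]), 'joint_efforts': array([ 2.62416586e-03, -6.69115591e+01,  9.87712853e-01, -3.15143824e+01,
       -6.05313177e-02,  3.73814930e-02,  5.41602560e-05]), 'position': array([0.14958885, 0.60635025, 0.22601933]), 'ee_rot': array([-3.79012295e-01, -3.11856884e+00,  2.26179964e-03]), 'force': array([0.25540327, 1.06384328, 0.07297821]), 'ft_torque': array([-0.02382662, -0.02622468,  0.02441109]), 'width': 0.9988442141968408}
0.0188
```

View pics/side0.png

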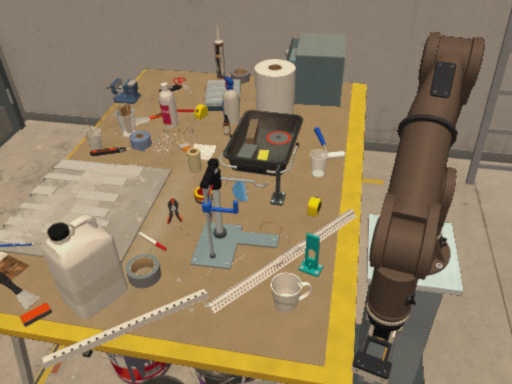

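View pics/top0.png

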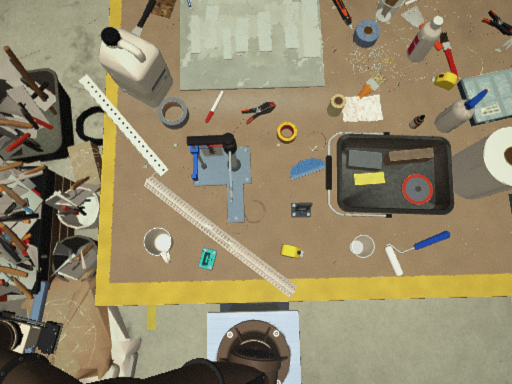

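Side view: scale foot at about (230,245), dark bracket at about (279,190), turquoise decoy at (312,255). Top view: scale near (225,170), bracket at (301,210). Next I'll enlarge both.

Run:
```python
import cv2
a=cv2.imread("pics/side0.png")[150:275,180:310]; cv2.imwrite("pics/s1.png",cv2.resize(a,None,fx=4.8,fy=4.8,interpolation=cv2.INTER_CUBIC))
a=cv2.imread("pics/top0.png")[125:230,180:325]; cv2.imwrite("pics/t1.png",cv2.resize(a,None,fx=5,fy=5,interpolation=cv2.INTER_CUBIC))
```

```text
(no output)
```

View pics/s1.png

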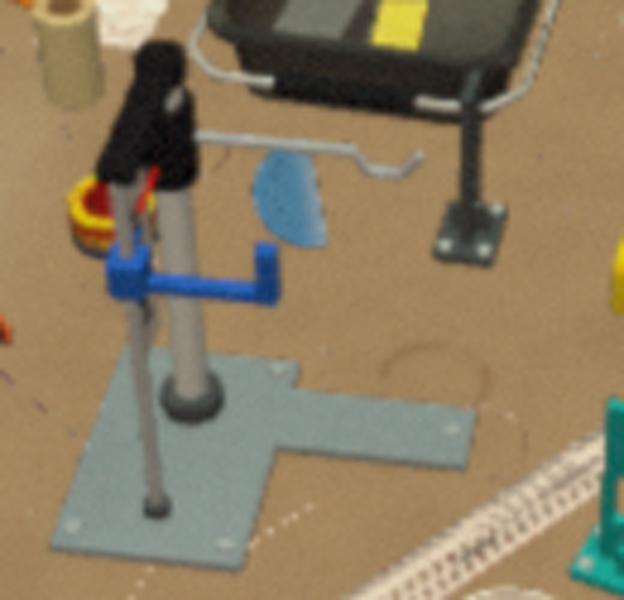

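View pics/t1.png

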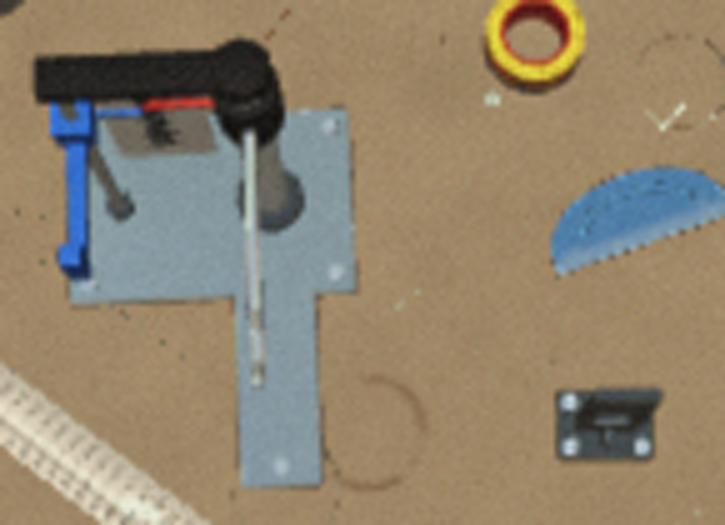

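```bash
cat > h.py <<'E'
from cell import *
import numpy as np, cv2
from scipy.spatial.transform import Rotation as R
from scipy.optimize import least_squares
C={n:camera_info(n) for n in("side","top")}
for c in C.values(): c['R']=R.from_rotvec(c['rotation']).as_matrix()
def proj(n,p):
    c=C[n]; q=(np.atleast_2d(p)-c['eye'])@c['R']
    return np.c_[c['fx']*q[:,0]/q[:,2]+c['cx'],c['fy']*q[:,1]/q[:,2]+c['cy']]
def back(n,uv,z):
    c=C[n]; d=c['R']@np.array([(uv[0]-c['cx'])/c['fx'],(uv[1]-c['cy'])/c['fy'],1]); return c['eye']+d*(z-c['eye'][2])/d[2]
def tri(us,ut):
    f=lambda p:np.r_[(proj('side',p)-us).ravel(),(proj('top',p)-ut).ravel()]
    r=least_squares(f,[.5,0,.15]); return r.x,r.fun
S=lambda u,v:np.array([180+u/4.8,150+v/4.8]); T=lambda u,v:np.array([180+u/5,125+v/5])
E
python3 - <<'E'
from h import *
print("tongue tip",[back('top',T(*p),.012).round(4) for p in[(243,487),(322,485),(68,303),(355,291),(345,108)]])
print("tongue side",[back('side',S(*p),.012).round(4) for p in[(475,408),(463,467),(50,548),(240,568),(300,365)]])
print("foot br top",[back('top',T(*p),.012).round(4) for p in[(557,390),(557,458),(653,460),(660,392)]])
print("foot br side",[back('side',S(*p),.012).round(4) for p in[(434,257),(491,264),(508,208),(450,200)]])
print("hook tip",tri(S(420,153),T(258,384)))
print("post top",tri(S(266,244),T(72,250)))
print("web top c",tri(S(471,73),T(632,400)))
E
```

```text
tongue tip [array([0.46  , 0.0795, 0.012 ]), array([0.4602, 0.0231, 0.012 ]), array([0.5966, 0.2053, 0.012 ]), array([ 0.6011, -0.0031,  0.012 ]), array([0.7394, 0.0018, 0.012 ])]
tongue side [array([0.4589, 0.0268, 0.012 ]), array([0.4576, 0.0883, 0.012 ]), array([0.7282, 0.2164, 0.012 ]), array([0.593 , 0.2108, 0.012 ]), array([0.597 , 0.0041, 0.012 ])]
foot br top [array([ 0.5252, -0.1475,  0.012 ]), array([ 0.4759, -0.1457,  0.012 ]), array([ 0.473 , -0.2145,  0.012 ]), array([ 0.5222, -0.2218,  0.012 ])]
foot br side [array([ 0.5189, -0.1376,  0.012 ]), array([ 0.4727, -0.137 ,  0.012 ]), array([ 0.47 , -0.209,  0.012]), array([ 0.5186, -0.2111,  0.012 ])]
hook tip (array([0.49417106, 0.05267834, 0.2667952 ]), array([-0.12886495, -0.0248742 ,  0.01002409,  0.12113558]))
post top (array([0.57547324, 0.16287742, 0.26795222]), array([-0.77135484, -0.18823141,  0.0734118 ,  0.77520337]))
web top c (array([ 0.4959091 , -0.18173761,  0.16456736]), array([ 0.35212484,  0.06276709, -0.02456849, -0.31001719]))
```

The numbers agree with the stated sizes: column axis is about (0.670, 0.055), yaw about 0.02, seat about (0.520, 0.052, 0.25). The bracket is about (0.497, -0.180), yaw about -0.035. Next I'll move over the bracket.

>>> {"name": "drive_tool", "arguments": {
  "increments": [
    {"grip": -1,"tx": 0.03,"ty": -0.06,"tz": 0.06,"turn": 0.02},
    {"grip": -1,"tx": 0.07,"ty": -0.16,"tz": 0.13,"turn": 0.05},
    {"grip": -1,"tx": 0.11,"ty": -0.27,"tz": 0.2,"turn": 0.09},
    {"grip": -1,"tx": 0.15,"ty": -0.38,"tz": 0.26,"turn": 0.12},
    {"grip": -1,"tx": 0.2,"ty": -0.49,"tz": 0.32,"turn": 0.15},
    {"grip": -1,"tx": 0.25,"ty": -0.6,"tz": 0.32,"turn": 0.17},
    {"grip": -1,"tx": 0.3,"ty": -0.71,"tz": 0.32,"turn": 0.2},
    {"grip": -1,"tx": 0.33,"ty": -0.81,"tz": 0.32,"turn": 0.2},
    {"grip": -1,"tx": 0.37,"ty": -0.91,"tz": 0.32,"turn": 0.2},
    {"grip": -1,"tx": 0.375,"ty": -1,"tz": 0.32,"turn": 0.2}
  ]
}}

```text
clock: 1.1
position: [0.3007, 0.2038, 0.3539]
ee_rot: [0.055, 3.141, -0.002]
force: [0.0, 0.5, 0.1]
width: 1.002
```

>>> {"name": "drive_tool", "arguments": {
  "increments": [
    {"grip": -1,"tx": 0.06,"ty": -0.1,"tz": 0},
    {"grip": -1,"tx": 0.1,"ty": -0.21,"tz": 0},
    {"grip": -1,"tx": 0.16,"ty": -0.32,"tz": 0},
    {"grip": -1,"tx": 0.21,"ty": -0.43,"tz": 0},
    {"grip": -1,"tx": 0.27,"ty": -0.54,"tz": 0},
    {"grip": -1,"tx": 0.32,"ty": -0.65,"tz": 0},
    {"grip": -1,"tx": 0.38,"ty": -0.75,"tz": -0.05},
    {"grip": -1,"tx": 0.43,"ty": -0.85,"tz": -0.1},
    {"grip": -1,"tx": 0.48,"ty": -0.93,"tz": -0.13},
    {"grip": -1,"tx": 0.49,"ty": -0.96,"tz": -0.13},
    {"grip": -1,"tx": 0.49,"ty": -0.96,"tz": -0.13}
  ]
}}

```text
invalid input
```

Run:
```python
from h import *
o=observe();print(o['position'],o['ee_rot'],o['force'])
a=get_image("side")[110:220,220:350,::-1];cv2.imwrite("pics/s2.png",cv2.resize(a,None,fx=5,fy=5,interpolation=cv2.INTER_CUBIC))
```

```text
[0.30065114 0.20375631 0.35389031] [ 5.50400825e-02  3.14088730e+00 -2.25570115e-03] [0.03402108 0.51521708 0.05267055]
```

View pics/s2.png

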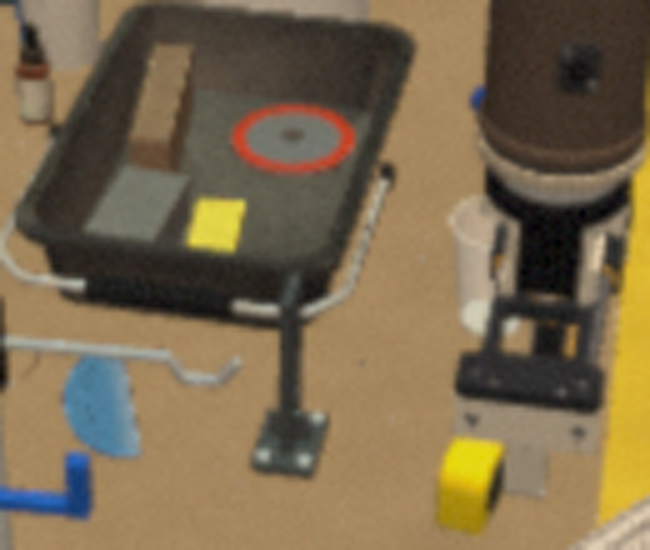

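The move was refused, probably because "turn" was missing, so the arm is still at the waypoint. The picture shows the gripper away to the right and the bracket untouched. I'll resend with every field.

>>> {"name": "drive_tool", "arguments": {
  "increments": [
    {"grip": -1,"tx": 0.06,"ty": -0.1,"tz": 0,"turn": 0},
    {"grip": -1,"tx": 0.1,"ty": -0.21,"tz": 0,"turn": 0},
    {"grip": -1,"tx": 0.16,"ty": -0.32,"tz": 0,"turn": 0},
    {"grip": -1,"tx": 0.21,"ty": -0.43,"tz": 0,"turn": 0},
    {"grip": -1,"tx": 0.27,"ty": -0.54,"tz": 0,"turn": 0},
    {"grip": -1,"tx": 0.32,"ty": -0.65,"tz": 0,"turn": 0},
    {"grip": -1,"tx": 0.38,"ty": -0.75,"tz": -0.05,"turn": 0},
    {"grip": -1,"tx": 0.43,"ty": -0.85,"tz": -0.1,"turn": 0},
    {"grip": -1,"tx": 0.48,"ty": -0.93,"tz": -0.13,"turn": 0},
    {"grip": -1,"tx": 0.49,"ty": -0.96,"tz": -0.13,"turn": 0},
    {"grip": -1,"tx": 0.49,"ty": -0.96,"tz": -0.13,"turn": 0}
  ]
}}

```text
clock: 2.25
position: [0.4964, -0.1873, 0.301]
ee_rot: [-0.067, -3.138, 0.008]
force: [-0.2, -0.3, 0.1]
width: 0.998
```

Run:
```python
from h import *
o=observe();print(o['clock'],o['position'],o['ee_rot'],o['force'])
a=get_image("side")[110:220,220:350,::-1];cv2.imwrite("pics/s3.png",cv2.resize(a,None,fx=5,fy=5,interpolation=cv2.INTER_CUBIC))
```

```text
2.25 [ 0.49639176 -0.187312    0.30096229] [-0.0673063  -3.13807216  0.0077064 ] [-0.20874502 -0.28718898  0.13110884]
```

View pics/s3.png

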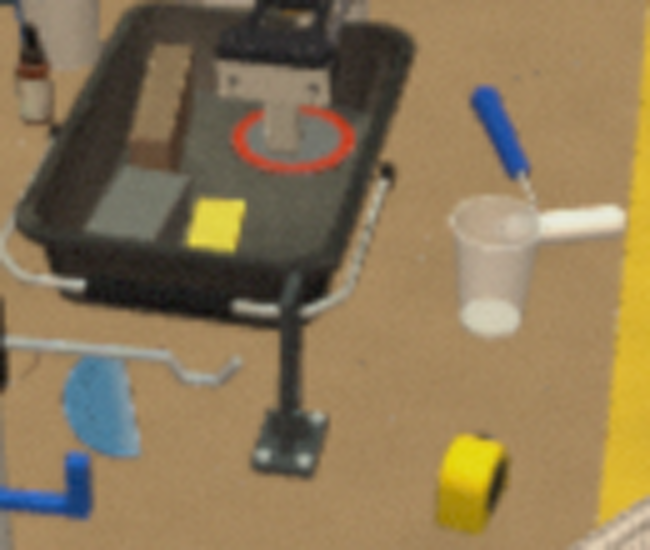

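Gripper is above the bracket, near finger's end at crop (282,152). I'll check the alignment by projection.

Run:
```python
from h import *
o=observe();print(o['clock'],o['position'],o['ee_rot'])
P=o['position'];Rt=R.from_rotvec(o['ee_rot']).as_matrix();print(Rt[:,1],Rt[:,2])
f=P+Rt[:,1]*.049*np.sign(Rt[1,1])
crop=lambda uv:(uv-[220,110])*5
print("finger exp",crop(proj('side',f)))
for c in[(.497,-.180),(.495,-.177),(.499,-.182)]:
    print(c,crop(proj('side',[[*c,.156],[*c,.012],[c[0]+.005,c[1]+.022,.156],[c[0]-.005,c[1]-.022,.156],[c[0]+.025,c[1]+.035,.012],[c[0]-.025,c[1]-.035,.012],[c[0]-.025,c[1]+.035,.012]])).round().tolist())
```

```text
2.3 [ 0.49630143 -0.18587566  0.30131227] [-0.06490503 -3.13874346  0.00574706]
[ 0.04133549  0.99913845 -0.00370535] [-0.00224816 -0.00361551 -0.99999094]
finger exp [[279.84193291 153.36179948]]
(0.497, -0.18) [[290.0, 287.0], [289.0, 436.0], [279.0, 304.0], [302.0, 270.0], [250.0, 461.0], [328.0, 412.0], [314.0, 468.0]]
(0.495, -0.177) [[292.0, 290.0], [291.0, 439.0], [281.0, 306.0], [304.0, 273.0], [252.0, 464.0], [330.0, 414.0], [316.0, 471.0]]
(0.499, -0.182) [[288.0, 285.0], [287.0, 434.0], [277.0, 302.0], [300.0, 269.0], [248.0, 459.0], [326.0, 410.0], [312.0, 466.0]]
```

>>> {"name": "drive_tool", "arguments": {
  "newtons": 25,
  "increments": [
    {"grip": -1,"tx": 0,"ty": 0.015,"tz": -0.08,"turn": 0},
    {"grip": -1,"tx": 0,"ty": 0.015,"tz": -0.18,"turn": 0},
    {"grip": -1,"tx": 0,"ty": 0.015,"tz": -0.28,"turn": 0},
    {"grip": -1,"tx": 0,"ty": 0.015,"tz": -0.37,"turn": 0},
    {"grip": -1,"tx": 0,"ty": 0.015,"tz": -0.44,"turn": 0},
    {"grip": -1,"tx": 0,"ty": 0.015,"tz": -0.465,"turn": 0},
    {"grip": -1,"tx": 0,"ty": 0.015,"tz": -0.465,"turn": 0},
    {"grip": -1,"tx": 0,"ty": 0.015,"tz": -0.465,"turn": 0}
  ]
}}

```text
clock: 3.1
position: [0.4972, -0.1796, 0.1167]
ee_rot: [-0.064, -3.141, 0.006]
force: [0.1, -0.8, 0.6]
width: 0.996
```

>>> {"name": "drive_tool", "arguments": {
  "newtons": 25,
  "increments": [
    {"grip": 1,"tx": 0,"ty": 0,"tz": 0,"turn": 0},
    {"grip": 1,"tx": 0,"ty": 0,"tz": 0,"turn": 0},
    {"grip": 1,"tx": 0,"ty": 0,"tz": 0,"turn": 0},
    {"grip": 1,"tx": 0,"ty": 0,"tz": 0,"turn": 0},
    {"grip": 1,"tx": 0,"ty": 0,"tz": 0,"turn": 0},
    {"grip": 1,"tx": 0,"ty": 0,"tz": 0,"turn": 0}
  ]
}}

```text
clock: 3.7
position: [0.4971, -0.1796, 0.1167]
ee_rot: [-0.064, -3.14, 0.006]
force: [0.1, 0.1, 0.6]
width: 0.53
```

>>> {"name": "drive_tool", "arguments": {
  "newtons": 25,
  "increments": [
    {"grip": 1,"tx": 0,"ty": 0,"tz": 0,"turn": 0},
    {"grip": 1,"tx": 0,"ty": 0,"tz": 0,"turn": 0},
    {"grip": 1,"tx": 0,"ty": 0,"tz": 0,"turn": 0},
    {"grip": 1,"tx": 0,"ty": 0,"tz": 0,"turn": 0},
    {"grip": 1,"tx": 0,"ty": 0,"tz": 0,"turn": 0}
  ]
}}

```text
clock: 4.2
position: [0.4971, -0.1797, 0.1167]
ee_rot: [-0.064, -3.14, 0.006]
force: [0.2, -0.7, -0.5]
width: 0.48
```

>>> {"name": "drive_tool", "arguments": {
  "increments": [
    {"grip": 1,"tx": 0,"ty": 0,"tz": 0.03,"turn": 0},
    {"grip": 1,"tx": 0,"ty": 0,"tz": 0.08,"turn": 0},
    {"grip": 1,"tx": 0,"ty": 0,"tz": 0.15,"turn": 0},
    {"grip": 1,"tx": 0,"ty": 0,"tz": 0.15,"turn": 0},
    {"grip": 1,"tx": 0,"ty": 0,"tz": 0.15,"turn": 0},
    {"grip": 1,"tx": 0,"ty": 0,"tz": 0.15,"turn": 0}
  ]
}}

```text
clock: 4.8
position: [0.4965, -0.1791, 0.1759]
ee_rot: [-0.063, -3.139, 0.005]
force: [-0.0, -0.0, -2.9]
width: 0.479
```

```bash
cat >> h.py <<'E'
def F(n=6):
    v=[]
    for i in range(n):
        o=observe(); v.append(np.r_[o['force'],o['joint_efforts'][[1,3,5]]]); get_image("side")
    v=np.array(v); print('t',o['clock'],'pos',o['position'].round(4),'rot',o['ee_rot'].round(4),'F',v.mean(0).round(3),'sd',v.std(0).round(3),'w',round(o['width'],3))
E
python3 - <<'E'
from h import *
F()
E
```

```text
t 5.05 pos [ 0.4967 -0.1796  0.1761] rot [-0.0643 -3.1392  0.0059] F [-1.7000e-01  6.6000e-02 -3.0150e+00 -4.9310e+01 -2.7901e+01  2.9000e-02] sd [0.356 0.246 0.277 0.296 0.193 0.012] w 0.474
```

>>> {"name": "drive_tool", "arguments": {
  "increments": [
    {"grip": 1,"tx": -0.02,"ty": 0,"tz": 0.06,"turn": 0},
    {"grip": 1,"tx": -0.06,"ty": 0.02,"tz": 0.13,"turn": 0},
    {"grip": 1,"tx": -0.1,"ty": 0.07,"tz": 0.2,"turn": 0.01},
    {"grip": 1,"tx": -0.14,"ty": 0.14,"tz": 0.26,"turn": 0.02},
    {"grip": 1,"tx": -0.142,"ty": 0.21,"tz": 0.3,"turn": 0.03},
    {"grip": 1,"tx": -0.142,"ty": 0.28,"tz": 0.319,"turn": 0.04},
    {"grip": 1,"tx": -0.142,"ty": 0.35,"tz": 0.319,"turn": 0.05},
    {"grip": 1,"tx": -0.142,"ty": 0.42,"tz": 0.319,"turn": 0.058},
    {"grip": 1,"tx": -0.142,"ty": 0.48,"tz": 0.319,"turn": 0.058},
    {"grip": 1,"tx": -0.142,"ty": 0.53,"tz": 0.319,"turn": 0.058},
    {"grip": 1,"tx": -0.142,"ty": 0.56,"tz": 0.319,"turn": 0.058},
    {"grip": 1,"tx": -0.142,"ty": 0.579,"tz": 0.319,"turn": 0.058},
    {"grip": 1,"tx": -0.142,"ty": 0.579,"tz": 0.319,"turn": 0.058},
    {"grip": 1,"tx": -0.142,"ty": 0.579,"tz": 0.319,"turn": 0.058},
    {"grip": 1,"tx": -0.142,"ty": 0.579,"tz": 0.319,"turn": 0.058}
  ]
}}

```text
clock: 6.6
position: [0.4401, 0.0508, 0.3038]
ee_rot: [0.029, -3.14, 0.006]
force: [-0.6, -0.4, -2.7]
width: 0.474
```

Run:
```python
from h import *
F(8)
s=get_image("side")[120:230,200:330,::-1];t=get_image("top")[125:245,185:285,::-1]
cv2.imwrite("pics/s4.png",cv2.resize(s,None,fx=6,fy=5.4,interpolation=cv2.INTER_CUBIC) if 0 else cv2.resize(s,(780,660))[:600])
cv2.imwrite("pics/c4.png",np.hstack([cv2.resize(s,(520,440),interpolation=cv2.INTER_CUBIC),cv2.resize(cv2.copyMakeBorder(t,0,0,0,0,0)[:110,:70],(280,440),interpolation=cv2.INTER_CUBIC)]))
```

```text
t 6.95 pos [0.44   0.0517 0.3038] rot [ 0.0306 -3.1401  0.006 ] F [  0.19   -0.119  -2.983 -26.979 -33.548   0.092] sd [0.495 0.493 0.363 0.095 0.006 0.002] w 0.481
```

View pics/c4.png

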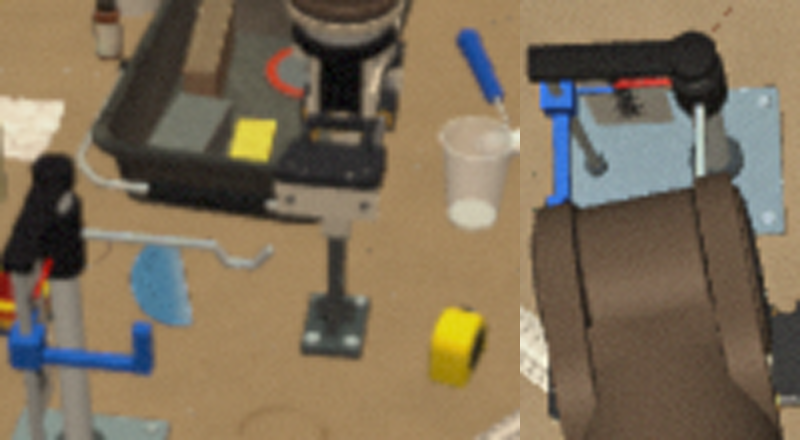

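Side view: hook tip at crop (268,250), seat at (240,264). Bracket is held upright, foot corners (303,352), (358,355), (370,300). I'll check against projections.

Run:
```python
from h import *
crop=lambda uv:((uv-[200,120])*4).round(1).tolist()
y=.0517;x=.44;b=.3038-.1167
r=R.from_euler('z',.02).as_matrix()
print("foot exp",crop(proj('side',np.array([x,y,b])+np.array([[.025,.035,0],[-.025,.035,0],[-.025,-.035,.012],[.025,-.035,.012]])@r.T)))
for Y in(.050,.053,.056):
  col=np.array([.670,Y+.003,0])
  h=np.array([[-.150,0,.25],[-.161,0,.25],[-.139,0,.25],[-.177,0,.266],[-.127,0,.266],[-.04,0,.266]])
  q=col+h@r.T
  print(Y,crop(proj('side',q)), (((proj('top',q)-[180,125])*5).round(1).tolist()))
```

```text
foot exp [[298.9, 354.8], [360.3, 361.1], [371.1, 295.1], [311.4, 289.3]]
0.05 [[238.8, 258.5], [252.2, 259.7], [225.4, 257.2], [271.6, 245.9], [210.3, 240.2], [104.9, 230.4]] [[263.8, 346.4], [264.4, 364.3], [263.3, 328.4], [263.6, 386.6], [261.1, 303.9], [256.8, 162.9]]
0.053 [[238.0, 260.7], [251.5, 262.0], [224.6, 259.5], [270.9, 248.2], [209.5, 242.4], [104.0, 232.6]] [[258.8, 346.5], [259.4, 364.5], [258.3, 328.5], [258.5, 386.7], [256.0, 304.0], [251.8, 163.0]]
0.056 [[237.3, 263.0], [250.8, 264.3], [223.9, 261.7], [270.3, 250.4], [208.7, 244.7], [103.1, 234.8]] [[253.8, 346.6], [254.4, 364.6], [253.3, 328.6], [253.5, 386.8], [251.0, 304.1], [246.8, 163.0]]
```

>>> {"name": "drive_tool", "arguments": {
  "increments": [
    {"grip": 1,"tx": 0.01,"ty": 0.006,"tz": 0,"turn": 0},
    {"grip": 1,"tx": 0.03,"ty": 0.006,"tz": 0,"turn": 0},
    {"grip": 1,"tx": 0.05,"ty": 0.006,"tz": 0,"turn": 0},
    {"grip": 1,"tx": 0.07,"ty": 0.006,"tz": 0,"turn": 0},
    {"grip": 1,"tx": 0.09,"ty": 0.006,"tz": 0,"turn": 0},
    {"grip": 1,"tx": 0.11,"ty": 0.006,"tz": 0,"turn": 0},
    {"grip": 1,"tx": 0.13,"ty": 0.006,"tz": 0,"turn": 0}
  ]
}}

```text
clock: 7.8
position: [0.4928, 0.0542, 0.3037]
ee_rot: [0.031, -3.14, 0.006]
force: [0.1, -0.3, -2.9]
width: 0.478
```

>>> {"name": "drive_tool", "arguments": {
  "increments": [
    {"grip": 1,"tx": 0.02,"ty": 0,"tz": 0,"turn": 0},
    {"grip": 1,"tx": 0.04,"ty": 0,"tz": 0,"turn": 0},
    {"grip": 1,"tx": 0.055,"ty": 0,"tz": 0,"turn": 0},
    {"grip": 1,"tx": 0.07,"ty": 0,"tz": 0,"turn": 0},
    {"grip": 1,"tx": 0.07,"ty": 0,"tz": 0,"turn": 0},
    {"grip": 1,"tx": 0.07,"ty": 0,"tz": 0,"turn": 0},
    {"grip": 1,"tx": 0.07,"ty": 0,"tz": 0,"turn": 0}
  ]
}}

```text
clock: 8.5
position: [0.5205, 0.0542, 0.3037]
ee_rot: [0.031, -3.14, 0.006]
force: [-0.4, -0.3, -3.7]
width: 0.477
```

Run:
```python
from h import *
F(8)
s=get_image("side")[120:230,180:310,::-1]
cv2.imwrite("pics/s5.png",cv2.resize(s,(650,550),interpolation=cv2.INTER_CUBIC))
```

```text
t 8.85 pos [0.5207 0.0543 0.3037] rot [ 0.0311 -3.14    0.0062] F [ -0.159   0.174  -3.223 -42.114 -33.443   0.082] sd [0.44  0.637 0.388 0.117 0.029 0.004] w 0.475
```

View pics/s5.png

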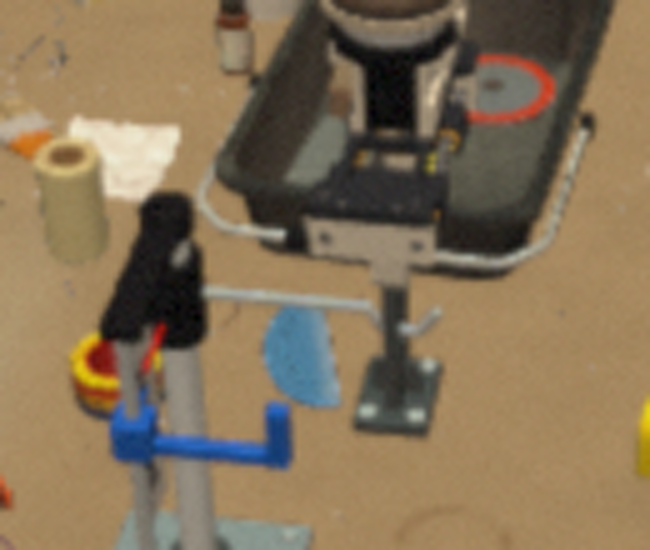

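Side view shows the bar through the window, with the web (u≈397) centred over the seat and the hook unmoved. I'll lower slowly.

>>> {"name": "drive_tool", "arguments": {
  "increments": [
    {"grip": 1,"tx": 0,"ty": 0,"tz": -0.004,"turn": 0},
    {"grip": 1,"tx": 0,"ty": 0,"tz": -0.009,"turn": 0},
    {"grip": 1,"tx": 0,"ty": 0,"tz": -0.014,"turn": 0},
    {"grip": 1,"tx": 0,"ty": 0,"tz": -0.019,"turn": 0},
    {"grip": 1,"tx": 0,"ty": 0,"tz": -0.024,"turn": 0},
    {"grip": 1,"tx": 0,"ty": 0,"tz": -0.029,"turn": 0},
    {"grip": 1,"tx": 0,"ty": 0,"tz": -0.034,"turn": 0},
    {"grip": 1,"tx": 0,"ty": 0,"tz": -0.039,"turn": 0},
    {"grip": 1,"tx": 0,"ty": 0,"tz": -0.044,"turn": 0},
    {"grip": 1,"tx": 0,"ty": 0,"tz": -0.049,"turn": 0},
    {"grip": 1,"tx": 0,"ty": 0,"tz": -0.054,"turn": 0},
    {"grip": 1,"tx": 0,"ty": 0,"tz": -0.059,"turn": 0},
    {"grip": 1,"tx": 0,"ty": 0,"tz": -0.062,"turn": 0}
  ]
}}

```text
clock: 10.25
position: [0.5207, 0.0542, 0.2787]
ee_rot: [0.031, -3.14, 0.006]
force: [-0.1, 0.2, -2.9]
width: 0.481
```

>>> {"name": "drive_tool", "arguments": {
  "increments": [
    {"grip": 1,"tx": 0,"ty": 0,"tz": -0.002,"turn": 0},
    {"grip": 1,"tx": 0,"ty": 0,"tz": -0.0045,"turn": 0},
    {"grip": 1,"tx": 0,"ty": 0,"tz": -0.007,"turn": 0},
    {"grip": 1,"tx": 0,"ty": 0,"tz": -0.0095,"turn": 0},
    {"grip": 1,"tx": 0,"ty": 0,"tz": -0.012,"turn": 0},
    {"grip": 1,"tx": 0,"ty": 0,"tz": -0.0145,"turn": 0},
    {"grip": 1,"tx": 0,"ty": 0,"tz": -0.017,"turn": 0},
    {"grip": 1,"tx": 0,"ty": 0,"tz": -0.0195,"turn": 0},
    {"grip": 1,"tx": 0,"ty": 0,"tz": -0.022,"turn": 0},
    {"grip": 1,"tx": 0,"ty": 0,"tz": -0.0245,"turn": 0},
    {"grip": 1,"tx": 0,"ty": 0,"tz": -0.027,"turn": 0},
    {"grip": 1,"tx": 0,"ty": 0,"tz": -0.0295,"turn": 0},
    {"grip": 1,"tx": 0,"ty": 0,"tz": -0.032,"turn": 0},
    {"grip": 1,"tx": 0,"ty": 0,"tz": -0.0345,"turn": 0},
    {"grip": 1,"tx": 0,"ty": 0,"tz": -0.037,"turn": 0},
    {"grip": 1,"tx": 0,"ty": 0,"tz": -0.0395,"turn": 0},
    {"grip": 1,"tx": 0,"ty": 0,"tz": -0.042,"turn": 0},
    {"grip": 1,"tx": 0,"ty": 0,"tz": -0.044,"turn": 0},
    {"grip": 1,"tx": 0,"ty": 0,"tz": -0.045,"turn": 0},
    {"grip": 1,"tx": 0,"ty": 0,"tz": -0.045,"turn": 0}
  ]
}}

```text
clock: 12.25
position: [0.5207, 0.0542, 0.2607]
ee_rot: [0.031, -3.14, 0.006]
force: [-0.9, -0.3, -1.1]
width: 0.476
```

Run:
```python
from h import *
F(20)
```

```text
t 13.2 pos [0.5207 0.0543 0.2607] rot [ 0.031  -3.1399  0.0063] F [-7.4000e-02  1.2000e-02 -2.1950e+00 -4.3860e+01 -3.1597e+01  6.5000e-02] sd [0.515 0.495 0.617 0.019 0.02  0.017] w 0.475
```

>>> {"name": "drive_tool", "arguments": {
  "increments": [
    {"grip": 1,"tx": 0,"ty": 0,"tz": -0.002,"turn": 0},
    {"grip": 1,"tx": 0,"ty": 0,"tz": -0.0045,"turn": 0},
    {"grip": 1,"tx": 0,"ty": 0,"tz": -0.007,"turn": 0},
    {"grip": 1,"tx": 0,"ty": 0,"tz": -0.0095,"turn": 0},
    {"grip": 1,"tx": 0,"ty": 0,"tz": -0.012,"turn": 0},
    {"grip": 1,"tx": 0,"ty": 0,"tz": -0.0145,"turn": 0},
    {"grip": 1,"tx": 0,"ty": 0,"tz": -0.017,"turn": 0},
    {"grip": 1,"tx": 0,"ty": 0,"tz": -0.0195,"turn": 0},
    {"grip": 1,"tx": 0,"ty": 0,"tz": -0.022,"turn": 0},
    {"grip": 1,"tx": 0,"ty": 0,"tz": -0.0245,"turn": 0},
    {"grip": 1,"tx": 0,"ty": 0,"tz": -0.027,"turn": 0},
    {"grip": 1,"tx": 0,"ty": 0,"tz": -0.0295,"turn": 0},
    {"grip": 1,"tx": 0,"ty": 0,"tz": -0.032,"turn": 0},
    {"grip": 1,"tx": 0,"ty": 0,"tz": -0.0345,"turn": 0},
    {"grip": 1,"tx": 0,"ty": 0,"tz": -0.037,"turn": 0},
    {"grip": 1,"tx": 0,"ty": 0,"tz": -0.0395,"turn": 0},
    {"grip": 1,"tx": 0,"ty": 0,"tz": -0.042,"turn": 0},
    {"grip": 1,"tx": 0,"ty": 0,"tz": -0.0445,"turn": 0},
    {"grip": 1,"tx": 0,"ty": 0,"tz": -0.047,"turn": 0},
    {"grip": 1,"tx": 0,"ty": 0,"tz": -0.048,"turn": 0}
  ]
}}

```text
clock: 15.25
position: [0.5207, 0.0542, 0.2414]
ee_rot: [0.031, -3.14, 0.007]
force: [-0.3, -0.3, -0.1]
width: 0.475
```

Run:
```python
from h import *
F(20)
s=get_image("side")[130:240,180:310,::-1]
cv2.imwrite("pics/s6.png",cv2.resize(s,(650,550),interpolation=cv2.INTER_CUBIC))
```

```text
t 16.2 pos [0.5207 0.0543 0.2415] rot [ 0.0311 -3.1399  0.0064] F [ -0.196  -0.057  -0.794 -44.282 -30.344  -0.   ] sd [0.558 0.447 0.475 0.035 0.02  0.019] w 0.48
```

View pics/s6.png

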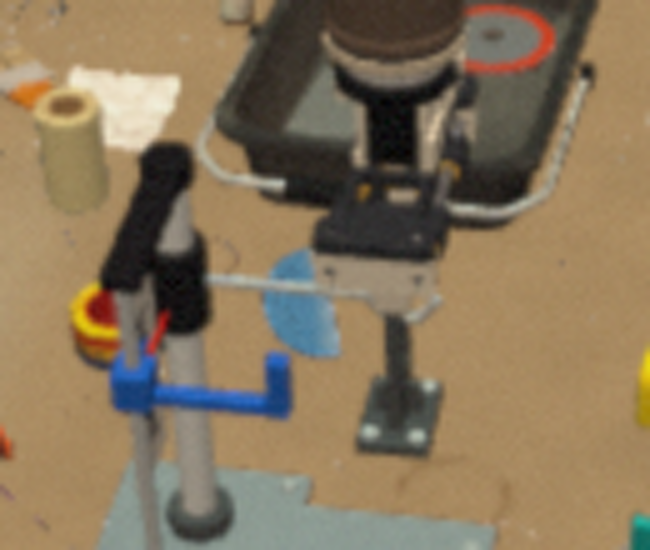

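The hook and pointer have moved down with the bracket, and the marker is untouched. About 0.85 N is still carried by the gripper, roughly 10 mm more.

>>> {"name": "drive_tool", "arguments": {
  "increments": [
    {"grip": 1,"tx": 0,"ty": 0,"tz": -0.002,"turn": 0},
    {"grip": 1,"tx": 0,"ty": 0,"tz": -0.0045,"turn": 0},
    {"grip": 1,"tx": 0,"ty": 0,"tz": -0.007,"turn": 0},
    {"grip": 1,"tx": 0,"ty": 0,"tz": -0.0095,"turn": 0},
    {"grip": 1,"tx": 0,"ty": 0,"tz": -0.012,"turn": 0},
    {"grip": 1,"tx": 0,"ty": 0,"tz": -0.0145,"turn": 0},
    {"grip": 1,"tx": 0,"ty": 0,"tz": -0.017,"turn": 0},
    {"grip": 1,"tx": 0,"ty": 0,"tz": -0.0195,"turn": 0},
    {"grip": 1,"tx": 0,"ty": 0,"tz": -0.021,"turn": 0},
    {"grip": 1,"tx": 0,"ty": 0,"tz": -0.022,"turn": 0},
    {"grip": 1,"tx": 0,"ty": 0,"tz": -0.022,"turn": 0}
  ]
}}

```text
clock: 17.4
position: [0.5207, 0.0543, 0.2327]
ee_rot: [0.031, -3.14, 0.006]
force: [-1.1, 0.1, -0.2]
width: 0.477
```

Run:
```python
from h import *
F(40)
```

```text
t 19.35 pos [0.5207 0.0543 0.2327] rot [ 0.0311 -3.1399  0.0064] F [-3.0300e-01  2.7900e-01 -1.5000e-01 -4.4498e+01 -2.9741e+01 -1.2000e-02] sd [0.506 0.439 0.547 0.013 0.021 0.017] w 0.476
```

>>> {"name": "drive_tool", "arguments": {
  "newtons": 6,
  "increments": [
    {"grip": 1,"tx": 0,"ty": 0,"tz": -0.0015,"turn": 0},
    {"grip": 1,"tx": 0,"ty": 0,"tz": -0.003,"turn": 0},
    {"grip": 1,"tx": 0,"ty": 0,"tz": -0.004,"turn": 0},
    {"grip": 1,"tx": 0,"ty": 0,"tz": -0.004,"turn": 0},
    {"grip": 1,"tx": 0,"ty": 0,"tz": -0.004,"turn": 0},
    {"grip": 1,"tx": 0,"ty": 0,"tz": -0.004,"turn": 0}
  ]
}}

```text
clock: 20.0
position: [0.5207, 0.0543, 0.2311]
ee_rot: [0.031, -3.14, 0.006]
force: [0.1, 0.2, 0.7]
width: 0.477
```

>>> {"name": "drive_tool", "arguments": {
  "newtons": 3,
  "increments": [
    {"grip": 1,"tx": 0,"ty": 0,"tz": 0,"turn": 0},
    {"grip": 1,"tx": 0,"ty": 0,"tz": 0,"turn": 0},
    {"grip": 0,"tx": 0,"ty": 0,"tz": 0,"turn": 0},
    {"grip": -0.1,"tx": 0,"ty": 0,"tz": 0,"turn": 0},
    {"grip": -0.3,"tx": 0,"ty": 0,"tz": 0,"turn": 0},
    {"grip": -0.5,"tx": 0,"ty": 0,"tz": 0,"turn": 0},
    {"grip": -0.5,"tx": 0,"ty": 0,"tz": 0,"turn": 0},
    {"grip": -0.5,"tx": 0,"ty": 0,"tz": 0,"turn": 0},
    {"grip": -0.5,"tx": 0,"ty": 0,"tz": 0,"turn": 0},
    {"grip": -0.5,"tx": 0,"ty": 0,"tz": 0,"turn": 0}
  ]
}}

```text
clock: 21.0
position: [0.5207, 0.0543, 0.2311]
ee_rot: [0.031, -3.14, 0.006]
force: [0.3, -0.6, -0.4]
width: 0.748
```

Run:
```python
from h import *
F(10)
s=get_image("side")[130:240,180:310,::-1]
cv2.imwrite("pics/s7.png",cv2.resize(s,(650,550),interpolation=cv2.INTER_CUBIC))
```

```text
t 21.45 pos [0.5207 0.0543 0.2312] rot [ 0.0311 -3.14    0.0063] F [-1.0000e-02 -2.8400e-01 -1.9300e-01 -4.4589e+01 -2.9538e+01  8.8000e-02] sd [0.525 0.289 0.579 0.001 0.    0.   ] w 0.748
```

View pics/s7.png

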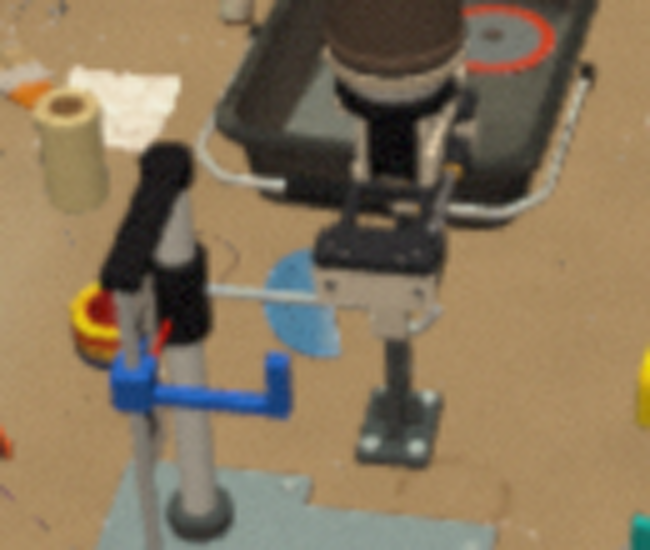

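The bracket hangs free, fingers open, marker unmoved. I'll lift the gripper straight up, then back out to see the pointer and marker.

>>> {"name": "drive_tool", "arguments": {
  "increments": [
    {"grip": -0.5,"tx": 0,"ty": 0,"tz": 0.02,"turn": 0},
    {"grip": -0.5,"tx": 0,"ty": 0,"tz": 0.06,"turn": 0},
    {"grip": -0.5,"tx": 0,"ty": 0,"tz": 0.12,"turn": 0},
    {"grip": -0.5,"tx": 0,"ty": 0,"tz": 0.19,"turn": 0},
    {"grip": -0.5,"tx": 0,"ty": 0,"tz": 0.26,"turn": 0},
    {"grip": -0.5,"tx": 0,"ty": 0,"tz": 0.32,"turn": 0},
    {"grip": -0.2,"tx": -0.05,"ty": 0.06,"tz": 0.34,"turn": 0},
    {"grip": 0,"tx": -0.12,"ty": 0.13,"tz": 0.34,"turn": 0},
    {"grip": 0,"tx": -0.18,"ty": 0.2,"tz": 0.34,"turn": 0},
    {"grip": 0,"tx": -0.23,"ty": 0.25,"tz": 0.34,"turn": 0},
    {"grip": 0,"tx": -0.25,"ty": 0.27,"tz": 0.34,"turn": 0},
    {"grip": 0,"tx": -0.25,"ty": 0.27,"tz": 0.34,"turn": 0}
  ]
}}

```text
clock: 22.75
position: [0.4197, 0.1636, 0.3677]
ee_rot: [0.036, -3.14, 0.005]
force: [-0.0, 0.6, 0.0]
width: 0.505
```

Run:
```python
from h import *
F(3)
s=np.mean([get_image("side") for _ in range(6)],0)[...,::-1];t=np.mean([get_image("top") for _ in range(6)],0)[...,::-1]
np.save('s8.npy',s);np.save('t8.npy',t)
s=s[170:230,195:275];t=t[130:190,185:235]   # x8 (side 480x... ) 
rs=lambda a,k:cv2.resize(a,None,fx=k,fy=k,interpolation=cv2.INTER_CUBIC)
a=rs(s,6);b=rs(t,6);print(a.shape,b.shape)
cv2.imwrite("pics/c8.png",np.clip(np.hstack([a,b]),0,255).astype(np.uint8))
```

```text
t 22.85 pos [0.4212 0.1618 0.3676] rot [ 0.0308 -3.1407  0.0059] F [ -0.053   0.12    0.066 -27.431 -33.603   0.179] sd [0.556 0.39  0.504 0.224 0.074 0.023] w 0.501
(360, 480, 3) (360, 300, 3)
```

View pics/c8.png

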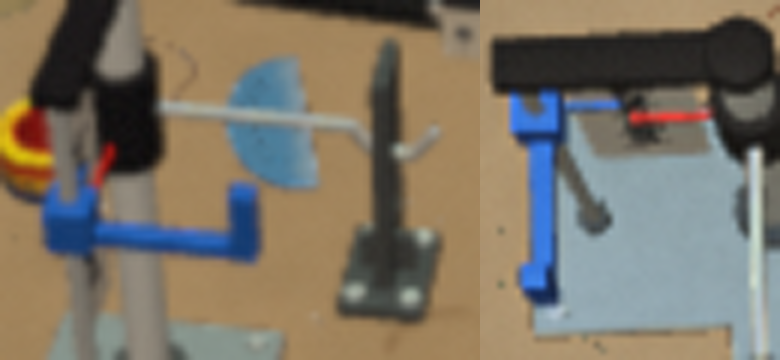

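Side: bracket hangs at rest, red pointer tip at crop (98,187). Top: red pointer at (148–230,117), blue line at (85–140,104), so the pointer is now below the line. I'll quantify that by colour segmentation.

Run:
```python
from h import *
th=.02; r=R.from_euler('z',th).as_matrix(); col=np.array([.670,.056,0])
def solve(n,uv,xs): # scale-plane x=xs -> scale coords
    f=lambda q:(proj(n,col+r@np.array([xs,q[0],q[1]]))[0]-uv)
    return least_squares(f,[.07,.25]).x
def rows(im,ch,us,v0,v1):  # centroid row per column of colour excess
    out=[]
    for u in us:
        c=im[v0:v1,u].astype(float); B,G,Rd=c.T
        e=(Rd-np.maximum(B,G)) if ch=='r' else (B-Rd)
        e=np.clip(e-(25 if ch=='r' else 55),0,None)
        if e.sum()>20: out.append((u,round((e*np.arange(v0,v1)).sum()/e.sum(),2),round(e.sum())))
    return out
t1=np.load('t8.npy'); t0=cv2.imread('pics/top0.png')
for nm,t in(('t0',t0),('now',t1)):
    rr=rows(t,'r',range(206,226),140,156); bb=rows(t,'b',range(198,213),142,153)
    print(nm,'red',rr);print(nm,'blue',bb)
    for xs in(-.005,-.012):
        for lab,L in(('red',rr),('blue',bb)):
            if L: print(xs,lab,[(L[i][0],*solve('top',np.array(L[i][:2]),xs).round(4)) for i in(0,len(L)//2,-1)])
print('side red tip',[solve('side',np.array([195+p[0]/6,170+p[1]/6]),-.008).round(4) for p in((98,188),(108,150))])
s0=S(148,200);print('side red tip t0',solve('side',s0,-.008))
print("post now",tri(np.array([195+243/6,170+186/6]),np.array([185+57/6,130+272/6])))
```

```text
t0 red [(208, np.float64(146.0), 21), (209, np.float64(145.68), 126), (210, np.float64(145.46), 181), (211, np.float64(145.41), 190), (212, np.float64(145.42), 159), (213, np.float64(145.39), 167), (214, np.float64(145.37), 167), (215, np.float64(145.26), 151), (216, np.float64(145.12), 189), (217, np.float64(145.05), 187), (218, np.float64(145.07), 180), (219, np.float64(145.09), 182), (220, np.float64(145.0), 166), (221, np.float64(145.04), 170), (222, np.float64(145.24), 92)]
t0 blue [(198, np.float64(149.11), 38), (199, np.float64(147.0), 31), (200, np.float64(147.0), 44), (201, np.float64(147.0), 44), (202, np.float64(147.0), 41), (203, np.float64(147.0), 44), (204, np.float64(147.0), 74), (205, np.float64(147.0), 70), (206, np.float64(147.0), 68), (207, np.float64(147.0), 72)]
-0.005 red [(208, np.float64(0.0653), np.float64(0.2794)), (215, np.float64(0.0438), np.float64(0.2842)), (222, np.float64(0.0231), np.float64(0.2817))]
-0.005 blue [(198, np.float64(0.0994), np.float64(0.2509)), (203, np.float64(0.0814), np.float64(0.2711)), (207, np.float64(0.0695), np.float64(0.2695))]
[... 1208 characters left out ...]
p.float64(0.2472))]
-0.005 blue [(198, np.float64(0.0989), np.float64(0.2543)), (203, np.float64(0.0814), np.float64(0.2711)), (207, np.float64(0.0695), np.float64(0.2695))]
-0.012 red [(210, np.float64(0.0605), np.float64(0.2697)), (217, np.float64(0.0395), np.float64(0.2684)), (223, np.float64(0.0211), np.float64(0.2708))]
-0.012 blue [(198, np.float64(0.0956), np.float64(0.2777)), (203, np.float64(0.0785), np.float64(0.2942)), (207, np.float64(0.0668), np.float64(0.2926))]
side red tip [array([0.0783, 0.2289]), array([0.0546, 0.2357])]
side red tip t0 [0.07314279 0.26429535]
post now (array([0.57495601, 0.16273007, 0.26713553]), array([-0.6652293 , -0.16205824,  0.06325695,  0.66865098]))
```

The image evidence on the marker's zero is ambiguous, because a few mm in x equals about 17 mm in z from above. I'll grip the post and probe the top stop mechanically.

>>> {"name": "drive_tool", "arguments": {
  "increments": [
    {"grip": 0,"tx": 0.05,"ty": 0.004,"tz": 0,"turn": 0},
    {"grip": 0,"tx": 0.13,"ty": 0.004,"tz": 0,"turn": 0},
    {"grip": 0,"tx": 0.22,"ty": 0.004,"tz": 0,"turn": 0},
    {"grip": 0,"tx": 0.3,"ty": 0.004,"tz": 0,"turn": 0},
    {"grip": 0,"tx": 0.36,"ty": 0.004,"tz": 0,"turn": 0},
    {"grip": 0,"tx": 0.386,"ty": 0.004,"tz": 0,"turn": 0},
    {"grip": 0,"tx": 0.386,"ty": 0.004,"tz": -0.04,"turn": 0},
    {"grip": 0,"tx": 0.386,"ty": 0.004,"tz": -0.1,"turn": 0},
    {"grip": 0,"tx": 0.386,"ty": 0.004,"tz": -0.15,"turn": 0},
    {"grip": 0,"tx": 0.386,"ty": 0.004,"tz": -0.2,"turn": 0},
    {"grip": 0,"tx": 0.386,"ty": 0.004,"tz": -0.24,"turn": 0},
    {"grip": 0,"tx": 0.386,"ty": 0.004,"tz": -0.27,"turn": 0},
    {"grip": 0,"tx": 0.386,"ty": 0.004,"tz": -0.285,"turn": 0},
    {"grip": 0,"tx": 0.386,"ty": 0.004,"tz": -0.2925,"turn": 0},
    {"grip": 0,"tx": 0.386,"ty": 0.004,"tz": -0.2925,"turn": 0}
  ]
}}

```text
clock: 25.0
position: [0.5752, 0.1639, 0.2503]
ee_rot: [0.031, -3.14, 0.006]
force: [-0.2, -0.1, 1.0]
width: 0.499
```

>>> {"name": "drive_tool", "arguments": {
  "newtons": 20,
  "increments": [
    {"grip": 1,"tx": 0,"ty": 0,"tz": 0,"turn": 0},
    {"grip": 1,"tx": 0,"ty": 0,"tz": 0,"turn": 0},
    {"grip": 1,"tx": 0,"ty": 0,"tz": 0,"turn": 0},
    {"grip": 1,"tx": 0,"ty": 0,"tz": 0,"turn": 0},
    {"grip": 1,"tx": 0,"ty": 0,"tz": 0,"turn": 0},
    {"grip": 1,"tx": 0,"ty": 0,"tz": 0,"turn": 0}
  ]
}}

```text
clock: 25.6
position: [0.5752, 0.1654, 0.2505]
ee_rot: [0.033, -3.14, 0.004]
force: [-0.4, 6.1, 0.9]
width: 0.152
```

>>> {"name": "drive_tool", "arguments": {
  "newtons": 20,
  "increments": [
    {"grip": 1,"tx": 0,"ty": 0,"tz": 0,"turn": 0},
    {"grip": 1,"tx": 0,"ty": 0,"tz": 0,"turn": 0}
  ]
}}

```text
clock: 25.8
position: [0.5752, 0.1655, 0.2505]
ee_rot: [0.033, -3.14, 0.004]
force: [0.6, 2.7, -0.7]
width: 0.149
```

Pinched: width 0.15 × 92 ≈ 14 mm, which matches the post. I'll probe up 3 mm.

>>> {"name": "drive_tool", "arguments": {
  "increments": [
    {"grip": 1,"tx": 0,"ty": 0.003,"tz": 0.0025,"turn": 0},
    {"grip": 1,"tx": 0,"ty": 0.003,"tz": 0.005,"turn": 0},
    {"grip": 1,"tx": 0,"ty": 0.003,"tz": 0.0075,"turn": 0},
    {"grip": 1,"tx": 0,"ty": 0.003,"tz": 0.0075,"turn": 0}
  ]
}}

```text
clock: 26.2
position: [0.5752, 0.1656, 0.2535]
ee_rot: [0.032, -3.14, 0.005]
force: [1.5, -4.1, -1.0]
width: 0.151
```

Run:
```python
from h import *
F(5)
```

```text
t 26.4 pos [0.5753 0.1656 0.2536] rot [ 0.0318 -3.1404  0.0052] F [  0.847  -4.943  -1.768 -57.271 -31.996   0.275] sd [0.674 0.585 0.484 0.039 0.067 0.028] w 0.148
```

It moves up with about 2 N, i.e. friction only, so it wasn't at the stop. I'll continue upward.

>>> {"name": "drive_tool", "arguments": {
  "increments": [
    {"grip": 1,"tx": 0,"ty": -0.002,"tz": 0.005,"turn": 0},
    {"grip": 1,"tx": 0,"ty": -0.002,"tz": 0.01,"turn": 0},
    {"grip": 1,"tx": 0,"ty": -0.002,"tz": 0.015,"turn": 0},
    {"grip": 1,"tx": 0,"ty": -0.002,"tz": 0.02,"turn": 0},
    {"grip": 1,"tx": 0,"ty": -0.002,"tz": 0.025,"turn": 0},
    {"grip": 1,"tx": 0,"ty": -0.002,"tz": 0.025,"turn": 0}
  ]
}}

```text
clock: 27.05
position: [0.5752, 0.1655, 0.2636]
ee_rot: [0.033, -3.14, 0.004]
force: [1.5, 1.8, -1.9]
width: 0.147
```

Run:
```python
from h import *
F(4)
t=np.mean([get_image("top") for _ in range(3)],0)[...,::-1]
for v in range(142,152): print(v,(t[v,198:224:1,0]-t[v,198:224,2]).round().astype(int))
```

```text
t 27.2 pos [0.5752 0.1655 0.2636] rot [ 0.0327 -3.1404  0.0042] F [  0.891   3.019  -2.768 -57.526 -31.16    0.541] sd [0.4   0.742 0.677 0.023 0.048 0.009] w 0.149
142 [-5 -7 -4 -4 -4 -6 -5 -4 -3 -5 -7 -6 -5 -6 -6 -6 -4 -4 -5 -6 -4 -4 -5 -6
 -7 -3]
143 [ -5  -7  -5  -6  -8  -6  -4  -6  -6  -5  -4  -4  -5  -6  -5  -5  -7  -5
  -9  -4  -6  -5 -10 -13 -14  -3]
144 [  1  -4  -1  -3  -4  -5   9  11  11   8  -4  -5  -8  -7  -8  -8 -12 -13
 -11 -11 -12 -15 -24 -43 -41 -14]
145 [ 45  49  50  50  34  26  53  57  62  53   2  -9 -12 -10 -15 -19 -20 -22
 -23 -22 -22 -24 -39 -63 -64 -24]
146 [129 138 141 144 140 120 118 120 115  88   7 -10  -6  -4 -11 -19 -19 -19
 -21 -22 -20 -19 -25 -58 -58 -22]
147 [ 41  -2  -3   6  14   9   7   7  -4  -9 -12  -6  -8  -7  -9 -16 -18 -22
 -20 -21 -21 -20 -24 -42 -32 -24]
148 [-20 -54 -51 -43 -31 -23 -25 -24 -27 -23 -13 -11 -62 -56 -54 -54 -54 -68
 -70 -69 -70 -57 -55 -74 -67 -52]
149 [ -24  -23  -21  -25  -41  -27  -21  -22  -23  -17  -17  -32 -151 -154
 -153 -153 -156 -185 -183 -182 -179 -160 -155 -150 -130  -49]
150 [-19 -20 -20 -20 -34 -30 -21 -23 -21 -21 -19 -17 -82 -86 -79 -63 -66 -71
 -57 -56 -55 -49 -49 -32   0  25]
151 [-19 -20 -19 -20 -29 -31 -23 -22 -23 -22 -20 -10 -13 -11 -10  -6 -11 -13
 -17 -17 -18 -20 -19 -16   6  27]
```

The marker follows the gripper: its line is now at v≈145.7, and the unloaded pointer was at 145.4. A few mm more should reach the stop.

>>> {"name": "drive_tool", "arguments": {
  "increments": [
    {"grip": 1,"tx": 0,"ty": -0.001,"tz": 0.0025,"turn": 0},
    {"grip": 1,"tx": 0,"ty": -0.001,"tz": 0.005,"turn": 0},
    {"grip": 1,"tx": 0,"ty": -0.001,"tz": 0.0075,"turn": 0},
    {"grip": 1,"tx": 0,"ty": -0.001,"tz": 0.0075,"turn": 0}
  ]
}}

```text
clock: 27.8
position: [0.575, 0.1653, 0.2642]
ee_rot: [0.033, -3.139, 0.007]
force: [9.6, 4.9, -24.6]
width: 0.151
```

Run:
```python
from h import *
F(4)
```

```text
t 27.95 pos [0.575  0.1653 0.2642] rot [ 0.0331 -3.1392  0.0066] F [  9.745   5.03  -24.493 -68.183 -34.765   3.713] sd [0.512 0.219 0.186 0.023 0.023 0.012] w 0.151
```

>>> {"name": "drive_tool", "arguments": {
  "increments": [
    {"grip": 1,"tx": 0,"ty": -0.001,"tz": 0.0025,"turn": 0},
    {"grip": 1,"tx": 0,"ty": -0.001,"tz": 0.005,"turn": 0},
    {"grip": 1,"tx": 0,"ty": -0.001,"tz": 0.005,"turn": 0}
  ]
}}

```text
clock: 28.3
position: [0.575, 0.1653, 0.2641]
ee_rot: [0.034, -3.138, 0.009]
force: [8.9, 4.6, -21.7]
width: 0.149
```

Run:
```python
from h import *
F(4)
```

```text
t 28.45 pos [0.575  0.1653 0.2642] rot [ 0.0336 -3.1385  0.0084] F [  9.198   4.836 -22.048 -67.069 -34.079   3.576] sd [0.341 0.514 0.229 0.059 0.025 0.021] w 0.148
```

The stop is reached at TCP z≈0.264 (24 N), which is slide 0. The hook's travel from force and geometry is about 0.040, so I'll slide down about 40 mm.

>>> {"name": "drive_tool", "arguments": {
  "increments": [
    {"grip": 1,"tx": 0,"ty": 0,"tz": -0.006,"turn": 0},
    {"grip": 1,"tx": 0,"ty": 0,"tz": -0.014,"turn": 0},
    {"grip": 1,"tx": 0,"ty": 0,"tz": -0.022,"turn": 0},
    {"grip": 1,"tx": 0,"ty": 0,"tz": -0.03,"turn": 0},
    {"grip": 1,"tx": 0,"ty": 0,"tz": -0.038,"turn": 0},
    {"grip": 1,"tx": 0,"ty": 0,"tz": -0.046,"turn": 0},
    {"grip": 1,"tx": 0,"ty": 0,"tz": -0.054,"turn": 0},
    {"grip": 1,"tx": 0,"ty": 0,"tz": -0.062,"turn": 0},
    {"grip": 1,"tx": 0,"ty": 0,"tz": -0.07,"turn": 0},
    {"grip": 1,"tx": 0,"ty": 0,"tz": -0.078,"turn": 0},
    {"grip": 1,"tx": 0,"ty": 0,"tz": -0.086,"turn": 0},
    {"grip": 1,"tx": 0,"ty": 0,"tz": -0.094,"turn": 0},
    {"grip": 1,"tx": 0,"ty": 0,"tz": -0.1,"turn": 0},
    {"grip": 1,"tx": 0,"ty": 0,"tz": -0.101,"turn": 0},
    {"grip": 1,"tx": 0,"ty": 0,"tz": -0.101,"turn": 0}
  ]
}}

```text
clock: 30.0
position: [0.5751, 0.1654, 0.2234]
ee_rot: [0.034, -3.139, 0.009]
force: [2.0, 5.0, 0.4]
width: 0.148
```

```bash
cat > lv.py <<'E'
from h import *
F(4)
t=np.mean([get_image("top") for _ in range(5)],0)[...,::-1]
v=np.arange(143,155)
def cen(u,f):
    e=f(t[143:155,u]); e=np.clip(e-.3*e.max(),0,None); return (e*v).sum()/e.sum()
b=[cen(u,lambda c:c[:,0]-c[:,2]) for u in range(203,209)]; r=[cen(u,lambda c:c[:,2]-c[:,0]) for u in range(211,219)]
print('blue',np.round(b,2),'red',np.round(r,2))
E
python3 lv.py
```

```text
t 30.15 pos [0.5751 0.1654 0.2234] rot [ 0.0337 -3.1387  0.0085] F [ 1.5570e+00  5.1150e+00 -1.1000e-02 -5.7442e+01 -2.7653e+01  9.0000e-01] sd [0.394 0.389 0.703 0.019 0.006 0.006] w 0.151
blue [149.76 149.56 149.51 149.5  149.49 149.4 ] red [149.2  149.16 149.07 149.08 149.01 148.93 148.91 148.91]
```

Blue line is at v 149.5 and red, extrapolated, at 149.3, so the line is about 1–2 mm low. I'll nudge up 1 mm and release.

>>> {"name": "drive_tool", "arguments": {
  "increments": [
    {"grip": 1,"tx": 0,"ty": 0,"tz": 0.0015,"turn": 0},
    {"grip": 1,"tx": 0,"ty": 0,"tz": 0.003,"turn": 0},
    {"grip": 1,"tx": 0,"ty": 0,"tz": 0.003,"turn": 0},
    {"grip": 1,"tx": 0,"ty": 0,"tz": 0.003,"turn": 0}
  ]
}}

```text
clock: 30.85
position: [0.5751, 0.1654, 0.2241]
ee_rot: [0.034, -3.139, 0.009]
force: [2.1, 4.6, -2.5]
width: 0.147
```

```bash
python3 lv.py
python3 - <<'E'
from h import *
t=cv2.imread('pics/top0.png').astype(float); v=np.arange(140,152)
for u in range(211,219):
    c=t[140:152,u]; e=c[:,2]-c[:,0]; e=np.clip(e-.3*e.max(),0,None); print(round((e*v).sum()/e.sum(),2),end=' ')
v=np.arange(143,152);print()
for u in range(203,208):
    c=t[143:152,u]; e=c[:,0]-c[:,2]; e=np.clip(e-.3*e.max(),0,None); print(round((e*v).sum()/e.sum(),2),end=' ')
E
```

```text
t 31.0 pos [0.5751 0.1654 0.2241] rot [ 0.0337 -3.1385  0.0091] F [  2.09    5.007  -2.171 -58.435 -28.227   1.071] sd [0.393 0.492 0.355 0.001 0.    0.   ] w 0.15
blue [149.52 149.49 149.5  149.51 149.41 149.36] red [149.19 149.16 149.07 149.06 149.03 148.92 148.92 148.9 ]
145.5 145.42 145.47 145.42 145.31 145.17 145.05 145.12 
147.0 147.0 147.0 147.0 147.0
```

Hook travel from the images is about 38–40 mm and the marker is now at 39.9 mm. I'll relax the side load, open, and lift clear.

>>> {"name": "drive_tool", "arguments": {
  "newtons": 5,
  "increments": [
    {"grip": 1,"tx": 0,"ty": 0.0018,"tz": 0,"turn": 0},
    {"grip": 1,"tx": 0,"ty": 0.0018,"tz": 0,"turn": 0},
    {"grip": 0.5,"tx": 0,"ty": 0.0018,"tz": 0,"turn": 0},
    {"grip": 0.2,"tx": 0,"ty": 0.0018,"tz": 0,"turn": 0},
    {"grip": 0,"tx": 0,"ty": 0.0018,"tz": 0,"turn": 0},
    {"grip": 0,"tx": 0,"ty": 0.0018,"tz": 0,"turn": 0},
    {"grip": 0,"tx": 0,"ty": 0.0018,"tz": 0,"turn": 0},
    {"grip": 0,"tx": 0,"ty": 0.0018,"tz": 0,"turn": 0}
  ]
}}

```text
clock: 32.1
position: [0.5751, 0.1661, 0.2241]
ee_rot: [0.034, -3.139, 0.009]
force: [0.0, 0.3, 0.7]
width: 0.495
```

>>> {"name": "drive_tool", "arguments": {
  "increments": [
    {"grip": 0,"tx": 0,"ty": 0,"tz": 0.02,"turn": 0},
    {"grip": 0,"tx": 0,"ty": 0,"tz": 0.06,"turn": 0},
    {"grip": 0,"tx": 0,"ty": 0,"tz": 0.12,"turn": 0},
    {"grip": 0,"tx": 0,"ty": 0,"tz": 0.19,"turn": 0},
    {"grip": 0,"tx": 0,"ty": 0,"tz": 0.26,"turn": 0},
    {"grip": 0,"tx": 0,"ty": 0,"tz": 0.32,"turn": 0},
    {"grip": 0,"tx": -0.06,"ty": 0,"tz": 0.35,"turn": 0},
    {"grip": 0,"tx": -0.15,"ty": 0,"tz": 0.35,"turn": 0},
    {"grip": 0,"tx": -0.25,"ty": 0,"tz": 0.35,"turn": 0},
    {"grip": 0,"tx": -0.34,"ty": 0,"tz": 0.35,"turn": 0},
    {"grip": 0,"tx": -0.38,"ty": 0,"tz": 0.35,"turn": 0},
    {"grip": 0,"tx": -0.38,"ty": 0,"tz": 0.35,"turn": 0},
    {"grip": 0,"tx": -0.38,"ty": 0,"tz": 0.35,"turn": 0}
  ]
}}

```text
clock: 33.4
position: [0.4235, 0.1662, 0.3648]
ee_rot: [0.035, -3.139, 0.007]
force: [0.5, 0.3, 0.4]
width: 0.499
```

```bash
python3 lv.py
python3 - <<'E'
from h import *
s=get_image("side")[150:240,180:290,::-1].astype(float);t=get_image("top")[130:190,185:235,::-1].astype(float)
rs=lambda a,w,h:cv2.resize(a,(w,h),interpolation=cv2.INTER_CUBIC)
cv2.imwrite("pics/c9.png",np.clip(np.hstack([rs(s,495,405),rs(t,300,360) if 0 else rs(t[:,:45],304,405)]),0,255).astype(np.uint8))
E
```

```text
t 33.55 pos [0.424  0.1659 0.3641] rot [ 0.0318 -3.139   0.0103] F [  0.2     0.136   0.21  -28.068 -33.544   0.188] sd [0.328 0.12  0.735 0.219 0.203 0.043] w 0.5
blue [149.56 149.5  149.51 149.5  149.49 149.39] red [149.2  149.15 149.08 149.07 149.03 148.93 148.91 148.91]
```

View pics/c9.png

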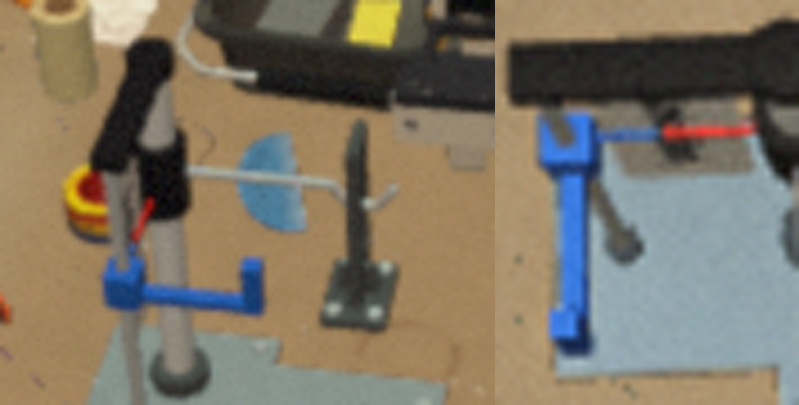

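The blue line runs straight on from the red pointer in both views: side near (132,248), top at row ≈131. The bracket hangs upright and the robot is clear, so I'm handing in.

```bash
python3 -c "
from cell import *
print(observe()['dq'].round(4)); print(sign_off())"
```

```text
[-0.0042 -0.0033 -0.0002  0.0026  0.0012 -0.002   0.001 ]
the job is handed in; nothing more can be done
None
```

I hung the dark bracket on the hook, set the blue marker level with the red pointer, and handed the job in at about 34 s. No verdict is reported at hand-in, so this rests on my own checks.

- **Hanging:** I lowered the bracket at about 10 mm/s once it touched the hook. I let go only when the wrist force had dropped to about zero. The hook sits about 40 mm down, for a weight of about 3.2 N. The pictures afterwards show the bracket upright and at rest.
- **Marker:** It did not start at its top stop; it was about 13–16 mm down. I first slid it up to the stop to get a zero, pressing with about 24 N at the wrist. I then slid it down to 39.9 mm and released it.
- **Last checks:** In both camera views the blue line runs straight on from the red pointer, within about 2 mm. The gripper was clear of everything.
- **Disagreement:** My estimates of the hook travel ranged from 37.5 mm to 41 mm, so the marker could be up to about 2.5 mm off, inside the 5 mm allowed.
- **Refused move:** One early move call was refused as "invalid input", probably because the turn value was missing. The arm did not move, and I resent it.

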